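# Pack the gap behind a connector holder

### The job

The clamped connector holder on the steel assembly fixture has a gap between its jaw and the leaning end stop. Stand spacers from the wooden stand upright in the gap, one at a time against the jaw, until no more fit, then push the wedge down, thin end first and slanted face towards the stop, between the spacers and the stop until you feel it is firmly tight. Do not shift the clamped holder, and finish while still gripping the wedge and pressing it down, so that the whole stack stays squeezed.

Things in the scene. Friction and masses are not known exactly. Their poses are not given: they have to be found in the camera images.
- fixture: Dark steel base plate of the fixture with an aluminium end stop on it, fixed to the bench; plate 100 (x) x 230 (y) x 12 mm (z). Origin at the centre of its underside, on the bench. Its y axis runs along the gap's width, from the jaw towards the end stop; its x axis is across. The spacers stand on its top, 12 mm above the origin.
- holder: Clamped connector holder on the plate: grey block carrying a round connector (top 82 mm above the plate), with an aluminium jaw plate 50 (x) x 20 (y) x 48 mm high on its gap side. Axes as the fixture's; origin on the plate's top, 45 mm behind the jaw's face (towards -y). It is clamped and gives way only above about 80 N.
- jaw_face (a point): Foot of the jaw's upright face, middle of its width, on the plate's top; axes as the fixture's. The gap runs from here along +y to stop_foot; its width differs each time (22 to 48 mm).
- stop_foot (a point): Foot of the end stop's leaning face, middle of its width, on the plate's top; axes as the fixture's. The stop is 50 mm wide (x), 60 mm high; at height h the gap is wider by h/2 (26.6 degrees). If a gap of width r (at plate level) remains beside the spacers, the wedge bears with its underside 2 x (24 mm - r) above the plate; it must not reach the plate.
- rack: Wooden stand with three pockets in a row along its y, 72 (x) x 150 (y) x 26 mm high, floor 6 mm thick; it is fixed. Origin at the centre of its underside. Spacers stand loosely in the pockets.
- spacer0: Aluminium spacer, one of three alike: a slab 44 (x) x 16 (y) x 56 mm (z) with a grip tab in the middle of its top, 30 (x) x 8 (y) x 34 mm (z), 90 mm high in all, about 0.14 kg. Origin at the centre of its underside. Its 16 mm goes along the gap's width. Grip the tab by its 30 mm ends, which leaves room for a neighbour.
- spacer1: Aluminium spacer, one of three alike: a slab 44 (x) x 16 (y) x 56 mm (z) with a grip tab in the middle of its top, 30 (x) x 8 (y) x 34 mm (z), 90 mm high in all, about 0.14 kg. Origin at the centre of its underside. Its 16 mm goes along the gap's width. Grip the tab by its 30 mm ends, which leaves room for a neighbour.
- spacer2: Aluminium spacer, one of three alike: a slab 44 (x) x 16 (y) x 56 mm (z) with a grip tab in the middle of its top, 30 (x) x 8 (y) x 34 mm (z), 90 mm high in all, about 0.14 kg. Origin at the centre of its underside. Its 16 mm goes along the gap's width. Grip the tab by its 30 mm ends, which leaves room for a neighbour.
- wedge: Aluminium wedge, 0.2 kg, standing on the bench on its thin end, 44 (x) x 50 mm high (z). Origin on its underside, below its grip tab. Upright face at y = -14 mm; slanted face from y = +10 mm at the bottom to +35 mm at the top (slope 1:2): 24 mm thick at the bottom, 49 mm at the top. Tab on top 30 (x) x 8 (y) mm, from 50 to 84 mm height. It fits the stop with its axes along the fixture's.
Things that resemble listed ones, but are neither listed nor needed, are in the scene too. Leave any black or red look-alike of the spacer1 alone.

How it is judged:
By the outcome, as a careful person would: the job done as asked, in the order asked, and still so for the second after the job is handed in, while the arm keeps its last pose, push and grip.
It also fails if it takes over 67 s, if anything falls off the work surface, if the arm or the gripper's body presses on something with over 40 N, if the wrist force passes 120 N, or if a joint passes its speed limit or range.

### The arm

A 6-joint arm with a two-finger parallel gripper is mounted at the origin on the work surface. World frame = base frame: x ahead of the robot, y to its left, z up, the work surface at z = 0. Lengths are in m, angles in rad, forces in N, time in s.
With the tool pointing down it reaches from about 0.35 to 0.875 m from the base axis. Payload 4.2 kg.
Tool frame: the origin (TCP) lies midway between the tips of the shut fingers; the grasp point (between the pads) lies 19 mm behind it; z points along the fingers, y is the line along which they close (so a half turn about z gives the same grasp; the last joint's range is limited). The gripper opens to 85 mm and grips with 20 to 120 N. Pads are 22 mm wide; open, the fingers measure 114 mm over their backs; the gripper's body (76 mm by 85 mm) begins 54 mm behind the grasp point. The pads swing forward as they close: fully open they stand 13 mm farther back than shut.
Start: joints at [1.605, 0.385, 0.008, 0, -1.194, -0.259], TCP at [0.139, 0.609, 0.231] pointing down, gripper open.
Joint ranges: [-3.14, 3.14], [-1.21, 2.06], [-1.07, 1.41], [-3.16, 2.05], [-2.99, -0.16], [-3.1, 3.1]. Speed limits (rad/s): [2.79, 2.79, 3.14, 3.14, 3.14, 3.14].

### API

Orientations are given as a unit quaternion [w, x, y, z].
In Python, from cell import arm gives the robot as it stands. Calls block until the motion is done:
- arm.move_ptp(position, orientation): joint-space move of the TCP to a pose.
- arm.line_to(position, rate=0.15, rot=None): straight line of the TCP; rot=None keeps the orientation; rate is the mean speed in m/s.
- arm.movej(angles): joint-space move.
- arm.ungrasp() and arm.clamp(newtons=None): open the fingers fully, or close them until they stop; newtons is the grip in N (None keeps the last).
- arm.wait(seconds).
- arm.inverse_kinematics(position, orientation): joint angles nearest the present ones, or None.
- arm.state(): the state.
- arm.get_image(name): name is "scene" or "top"; returns a dict with "pixels" (400x640x3 uint8, red, green, blue), "vertical_fov" (degrees; the focal length in pixels is half the picture's height over the tangent of half this angle, whatever the lens; pixels are square), "cx", "cy" (the principal point, pixels), "k1" (the pictures are not rectified: a ray, as slopes to the right and down, at radius r is drawn at 1 + k1 r^2 times it, then the intrinsics apply), "rvec" (rotation vector, rad) and "tvec" (3), from world to camera coordinates, as OpenCV has them. Camera axes: x right, y down, z forward; pixel columns grow to the right and rows downward; lengths in m; the calibration is good to about 2 mm. A picture is of the moment at which its call begins. There is no depth.
A pose or a line that the arm cannot do raises arm.IKError and nothing moves.
- arm.hand_in(): hands the job in; it is judged then, once.
The state is a dict: "t": time; "joints": joint angles; "qd": joint speeds; "joint_torque": joint torques, N m; "ee_pos": TCP position; "orientation": TCP orientation; "ft_force": force on the tool from outside, world axes, zero at the start; "wrist_torque": the same for the moment, N m; "opening": finger opening in m; "gripper_force": force on a finger pad.
Only numpy, scipy, OpenCV 4.12 (cv2) and the standard library are available. Lean on these libraries where they do the work, as an engineer would, in place of code of your own. Each camera call takes 0.05 s, during which the arm holds its last target. There are 200 camera calls.

## Working session

There is one attempt and no reset: what is moved stays moved. The work goes in short steps, each a Python script; the robot and the scene stay as the last script left them, time stands still between calls to the robot, and variables do not carry over. Pictures are saved under pics/ and viewed, at most 10 in all, crops included, and the job is handed in when it is done.

```bash
ls; mkdir -p pics; python3 - <<'E'
from cell import arm
import cv2,pickle
d={}
for n in("scene","top"):
    im=arm.get_image(n);d[n]=im
    cv2.imwrite(f"pics/{n}0.png",im["pixels"][:,:,::-1])
    print(n,{k:v for k,v in im.items() if k!="pixels"})
pickle.dump(d,open("im0.pkl","wb"))
s=arm.state();print(s)
E
```

```text
pics
scene {'vertical_fov': 43.537186844146575, 'cx': 318.8370338187831, 'cy': 194.60656539696953, 'k1': -0.06597461001552332, 'rvec': array([ 0.95705963,  2.2893336 , -1.25469279]), 'tvec': array([ 0.34940224, -0.17023793,  1.51890905])}
top {'vertical_fov': 50.56246727102778, 'cx': 316.8348789527217, 'cy': 195.66962987134772, 'k1': -0.02511932374837601, 'rvec': array([ 2.05895722, -2.16765012,  0.23803644]), 'tvec': array([0.03813052, 0.53479819, 1.23737998])}
{'t': 0.1, 'joints': array([ 1.60460279e+00,  3.85477710e-01,  6.78105965e-03, -4.42945937e-04,
       -1.19399397e+00, -2.58561313e-01]), 'qd': array([ 0.00021133, -0.00195997,  0.00272297,  0.00238137, -0.00035263,
       -0.00035101]), 'joint_torque': array([-1.99205468e-03, -3.93317699e+01,  1.88928795e+01,  4.19789225e+00,
       -2.57249252e-03,  4.36870423e-06]), 'ee_pos': array([0.13918012, 0.60877981, 0.23033823]), 'orientation': array([ 9.67029339e-04,  9.93682669e-01, -1.12222163e-01, -6.56980314e-05]), 'ft_force': array([ 0.01773392,  1.09758953, -0.40839051]), 'wrist_torque': array([-0.03056329, -0.01467573, -0.01629627]), 'gripper_force': 0.0, 'opening': 0.08515056536276461}
```

View pics/scene0.png

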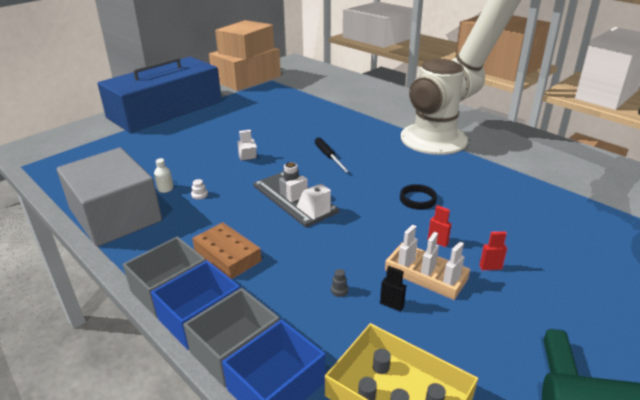

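View pics/top0.png

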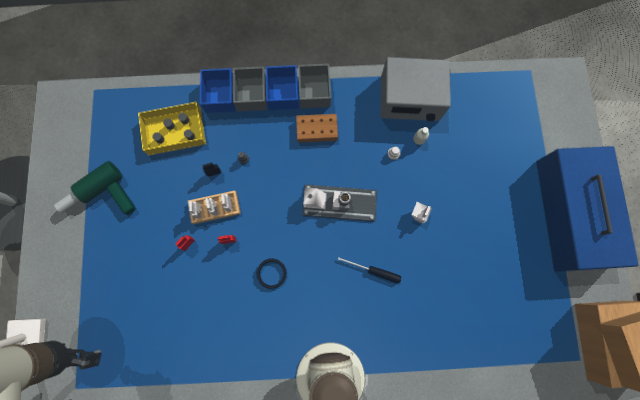

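The scene view has the stand with spacers at (428,268), the fixture at (295,197) and the wedge at (246,146). In the top view they are at (214,207), (340,203) and (421,212). Next I'll zoom in with a montage.

```bash
cat > h.py <<'E'
import numpy as np,cv2
def cal(im):
    f=200/np.tan(np.radians(im["vertical_fov"]/2))
    K=np.array([[f,0,im["cx"]],[0,f,im["cy"]],[0,0,1.]])
    return K,np.array([im["k1"],0,0,0.]),im["rvec"],im["tvec"]
def proj(im,P):
    K,D,r,t=cal(im); return cv2.projectPoints(np.asarray(P,float).reshape(-1,1,3),r,t,K,D)[0][:,0]
def unproj(im,uv,z):
    K,D,r,t=cal(im)
    n=cv2.undistortPoints(np.asarray(uv,float).reshape(-1,1,2),K,D)[:,0]
    R=cv2.Rodrigues(r)[0]; c=-R.T@t
    d=np.c_[n,np.ones(len(n))]@R
    return c+d*((np.asarray(z)-c[2])/d[:,2])[:,None]
def crop(im,x0,y0,w,h,s):
    c=im["pixels"][y0:y0+h,x0:x0+w,::-1]
    c=cv2.resize(c,None,fx=s,fy=s,interpolation=cv2.INTER_CUBIC)
    for x in range((x0+9)//10*10,x0+w,10):
        cv2.putText(c,str(x),((x-x0)*s,8),0,.3,(0,255,255),1);cv2.line(c,(int((x-x0+.5)*s),10),(int((x-x0+.5)*s),16),(0,255,255),1)
    for y in range((y0+9)//10*10,y0+h,10):
        cv2.putText(c,str(y),(0,int((y-y0+.5)*s)+3),0,.3,(0,255,255),1)
    return c
E
python3 - <<'E'
from h import *
import pickle
d=pickle.load(open("im0.pkl","rb"));T,S=d["top"],d["scene"]
a=np.hstack([crop(T,295,180,88,46,6),crop(T,405,195,40,46,6)[:, :240]])
b=np.hstack([crop(T,180,183,66,44,6),crop(S,232,125,34,44,6)]); 
w=max(a.shape[1],b.shape[1])
p=lambda x:np.pad(x,((0,0),(0,w-x.shape[1]),(0,0)))
cv2.imwrite("pics/m1.png",np.vstack([p(a),p(b)]))
a=crop(S,250,155,90,70,6); b=crop(S,380,220,92,75,4)
b=crop(S,384,222,86,74,6)
b=cv2.resize(b,None,fx=.6,fy=.6)
cv2.imwrite("pics/m2.png",a)
cv2.imwrite("pics/m3.png",crop(S,384,222,90,74,6))
print(unproj(T,[[214,207],[340,203],[421,212]],[.026,.012,.0]))
print(a.shape,w)
E
```

```text
[[ 0.52297622  0.33179408  0.026     ]
 [ 0.51845105 -0.06194975  0.012     ]
 [ 0.47855251 -0.31824126  0.        ]]
(420, 540, 3) 768
```

View pics/m1.png

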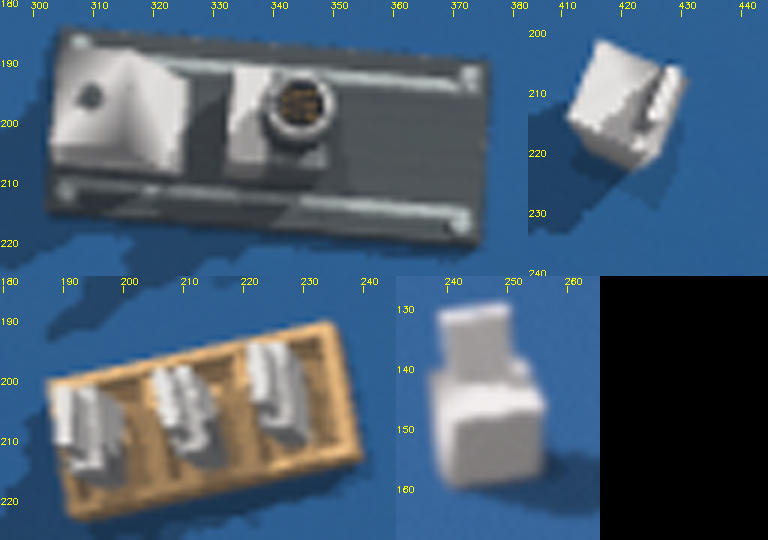

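View pics/m2.png

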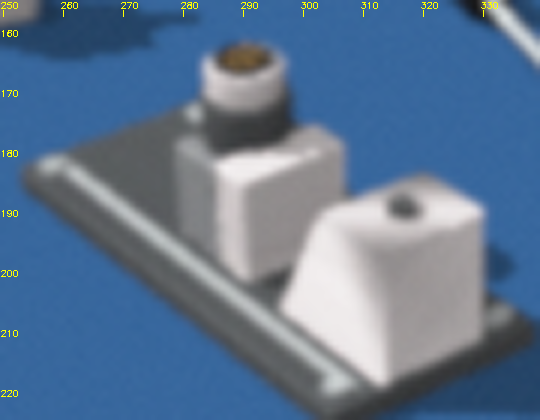

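View pics/m3.png

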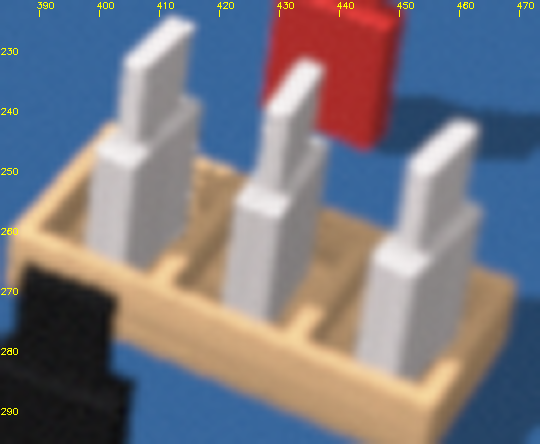

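m1 gives the top-view corners of the plate, rack and wedge. m2 shows the jaw face's top edge from (245,185) to (346,150) crop px and the stop foot near (280,305). m3 shows the three tab tops at crop px (159,43), (296,85) and (445,140). I'll fit poses to these keypoints and overlay wireframes.

```bash
cat > fit.py <<'E'
from h import *
import pickle
from scipy.optimize import least_squares
d=pickle.load(open("im0.pkl","rb"));T,S=d["top"],d["scene"]
m1a=lambda x,y:(T,(295+x/6-.5,180+y/6-.5))
m1b=lambda x,y:(T,(180+x/6-.5,183+(y-276)/6-.5))
m1w=lambda x,y:(T,(405+(x-528)/6-.5,195+y/6-.5))
m1s=lambda x,y:(S,(232+(x-396)/6-.5,125+(y-276)/6-.5))
m2=lambda x,y:(S,(250+x/6-.5,155+y/6-.5))
m3=lambda x,y:(S,(384+x/6-.5,222+y/6-.5))
def pts(p,L,z0):
    c,s=np.cos(p[2]),np.sin(p[2]);L=np.asarray(L,float)
    return np.c_[p[0]+c*L[:,0]-s*L[:,1],p[1]+s*L[:,0]+c*L[:,1],L[:,2]+z0]
def fit(name,p0,obs,z0=0):
    def res(p):
        return np.concatenate([proj(o[0],pts(p,[l],z0))[0]-o[1] for l,o in obs])
    r=least_squares(res,p0,loss="soft_l1")
    print(name,np.round(r.x,4),np.round(r.fun.reshape(-1,2),1).tolist());return r.x
F=fit("fix",[.52,-.06,0],[((.05,.115,.012),m1a(62,26)),((.05,-.115,.012),m1a(492,64)),((-.05,-.115,.012),m1a(478,250)),((-.05,.115,.012),m1a(46,212)),((.05,-.115,.012),m2(22,178))])
R=fit("rack",[.52,.33,.2],[((.036,.075,.026),m1b(48,382)),((.036,-.075,.026),m1b(332,322)),((-.036,-.075,.026),m1b(362,458)),((-.036,.075,.026),m1b(72,520)),((.036,-.075,.026),m3(8,232)),((-.036,.075,.026),m3(520,275))])
# tabs top centres from scene
for n,q in zip("ABC",[[(124,62),(143,70),(172,15),(193,25)],[(268,103),(287,113),(303,58),(325,68)],[(411,152),(431,162),(457,118),(478,128)]]):
    L=[(.015,-.004,.09),(.015,.004,.09),(-.015,-.004,.09),(-.015,.004,.09)]
    s=fit("sp"+n,[R[0],R[1],R[2]],[(l,m3(*u)) for l,u in zip(L,q)],.006)
    c,w=np.cos(R[2]),np.sin(R[2]);e=s[:2]-R[:2];print("  in rack",c*e[0]+w*e[1],-w*e[0]+c*e[1],s[2]-R[2])
# jaw: corners (pose = jaw_face)
J=fit("jaw",[.52,-.05,F[2]],[((.025,0,.048),m2(245,184)),((.025,0,0),m2(247,283)),((-.025,0,.048),m2(346,150)),((.025,-.02,.048),m2(217,160)),((-.025,-.02,.048),m2(318,124)),((.025,0,.048),m1a(232,66)),((-.025,0,.048),m1a(223,174))],.012)
St=fit("stop",[.52,0,F[2]],[((.025,0,0),m2(280,305)),((.025,0,0),m1a(188,80)),((-.025,0,0),m1a(182,172))],.012)
for n,p in(("jaw",J),("stop",St)):
    c,w=np.cos(F[2]),np.sin(F[2]);e=p[:2]-F[:2];print(n,"in fixture",c*e[0]+w*e[1],-w*e[0]+c*e[1])
# wedge: try (x,y,yaw) from tab & body
print(unproj(T,[m1w(600,40)[1],m1w(568,120)[1],m1w(680,70)[1],m1w(632,168)[1],m1w(655,130)[1]],[.05,.05,.084,0,.05]))
print(unproj(S,[m1s(443,313)[1],m1s(508,308)[1],m1s(452,487)[1],m1s(543,478)[1],m1s(455,418)[1],m1s(545,403)[1]],[.084,.084,0,0,.05,.05]))
for im in(T,S):
    print("cam",-cv2.Rodrigues(im["rvec"])[0].T@im["tvec"])
E
python3 fit.py
```

```text
fix [ 0.5208 -0.0597 -0.1382] [[-0.4, 0.1], [-0.0, -0.1], [0.5, -0.1], [-0.7, -0.1], [-0.2, -2.2]]
rack [0.5244 0.3342 0.1755] [[0.1, 0.7], [-0.1, 0.2], [-0.8, -0.4], [-0.1, -0.1], [0.2, -0.4], [-0.9, 0.2]]
spA [0.5337 0.2916 0.0914] [[-0.1, -0.4], [0.3, -0.1], [-0.1, 0.3], [-0.1, 0.2]]
  in rack 0.0017660855952468194 -0.04357011737133086 -0.08409844930693362
spB [0.5215 0.3369 0.183 ] [[-0.5, 0.3], [0.2, 0.1], [0.0, -0.1], [0.2, -0.4]]
  in rack -0.002347198492828905 0.0031132325541610192 0.007568886122360369
spC [0.5126 0.3863 0.011 ] [[-0.6, 0.7], [-0.2, 0.9], [0.3, -0.9], [0.4, -0.8]]
  in rack -0.00249877803792355 0.05331059422563405 -0.16451099916845666
jaw [ 0.5241 -0.0372 -0.158 ] [[-0.1, -0.1], [0.3, 0.3], [0.3, -1.0], [-0.0, 0.4], [0.3, -0.0], [0.3, 0.1], [0.2, -2.0]]
stop [ 0.5279 -0.0163 -0.1289] [[-0.3, 0.7], [0.1, 0.2], [-0.0, 0.4]]
jaw in fixture 0.0001807140090522466 0.022755858153204328
stop in fixture 0.0011124936225425089 0.04398858628257042
[[ 0.50476966 -0.29462427  0.05      ]
 [ 0.46423329 -0.27407841  0.05      ]
 [ 0.48108955 -0.3242806   0.084     ]
 [ 0.44486388 -0.31739626  0.        ]
 [ 0.4568053  -0.31794338  0.05      ]]
[[ 0.47890348 -0.32607953  0.084     ]
 [ 0.45475498 -0.30834258  0.084     ]
 [ 0.48995274 -0.3175463   0.        ]
 [ 0.4543968  -0.29322302  0.        ]
 [ 0.50157075 -0.29263858  0.05      ]
 [ 0.46355974 -0.27439715  0.05      ]]
cam [0.26283655 0.03216296 1.32229148]
cam [1.21142203 0.72430818 0.68262868]
```

```bash
cat >> fit.py <<'E'
W=fit("wedge",[.467,-.316,-.5],[((.022,.035,.05),m1w(600,40)),((-.022,.035,.05),m1w(568,120)),((.015,0,.084),m1w(680,70)),((.015,.004,.084),m1s(443,313)),((-.015,.004,.084),m1s(508,308)),((.022,.01,0),m1s(452,487)),((-.022,.01,0),m1s(543,478)),((.022,.035,.05),m1s(455,418)),((-.022,.035,.05),m1s(545,403))])
E
cat > mv.py <<'E'
import numpy as np
from cell import arm
def quat(psi,k):   # tool down, tool y along yaw psi (k=+-1: half-turn choice)
    a=(psi+k*np.pi/2)/2; return [0,np.cos(a),np.sin(a),0]
FX=np.array([.5208,-.0597]);FY=-.138
def fx(x,y): c,s=np.cos(FY),np.sin(FY); return FX+[c*x-s*y,s*x+c*y]
def infx(p): c,s=np.cos(FY),np.sin(FY); e=np.asarray(p)[:2]-FX; return np.array([c*e[0]+s*e[1],-s*e[0]+c*e[1]])
def ff():  # force in fixture axes
    arm.wait(.05); f=arm.state()["ft_force"]; c,s=np.cos(FY),np.sin(FY); return np.array([c*f[0]+s*f[1],-s*f[0]+c*f[1],f[2]])
E
python3 fit.py | grep wedge
python3 - <<'E'
from mv import *
for n,p,y in(("B",[.5215,.3369,.2],.18),("gap",[*fx(0,.033),.2],FY),("w",[.467,-.316,.2],-.5)):
    for k in(1,-1): print(n,k,arm.inverse_kinematics(p,quat(y,k)))
E
```

```text
wedge [ 0.4674 -0.3159 -0.4706] [[0.1, 0.6], [0.2, 0.2], [-0.5, 0.1], [0.5, 1.2], [0.3, 0.4], [-0.3, 0.3], [-0.3, -0.7], [-0.8, -0.1], [-0.1, -0.0]]
B 1 [ 0.83388911  0.40003643 -0.04925512  0.         -1.12150478  2.48770355]
B -1 [ 0.83388911  0.40003643 -0.04925512  0.         -1.12150478 -0.65388911]
gap 1 [ 0.25728444  0.24321714 -0.28113187  0.         -1.04644732  2.74630822]
gap -1 [ 0.25728444  0.24321714 -0.28113187  0.         -1.04644732 -0.39528444]
w 1 [-0.30755062  0.3060763  -0.19209721  0.         -1.07262282  2.94914328]
w -1 [-0.30755062  0.3060763  -0.19209721  0.         -1.07262282 -0.19244938]
```

```bash
python3 - <<'E'
from mv import *
from h import *
q=quat(.178,-1)
arm.move_ptp([.5215,.3369,.2],q)
arm.line_to([.5215,.3369,.0655],rate=.1)
print(ff()); arm.clamp(40); s=arm.state(); print(s["opening"],s["gripper_force"],s["ee_pos"],ff())
arm.line_to([.5215,.3369,.22],rate=.12)
p=fx(0,.033)   # spacer centre ~ jaw .0228+8+2.5
arm.move_ptp([*p,.24],quat(FY,-1))
arm.line_to([*p,.16],rate=.1)   # underside approx .16-.0655+.006=.1
s=arm.state();print(s["t"],s["opening"],s["ee_pos"],ff())
T=arm.get_image("top");S=arm.get_image("scene")
import pickle;pickle.dump(dict(top=T,scene=S),open("im1.pkl","wb"))
a=crop(S,245,110,100,110,5);b=crop(T,285,160,60,60,5)
b=np.pad(b,((0,a.shape[0]-b.shape[0]),(0,0),(0,0)));cv2.imwrite("pics/n1.png",np.hstack([a,b]))
E
```

```text
[-0.33104599 -0.83143685  0.67129661]
0.0289999144185822 39.563231917563826 [0.5216883  0.33699858 0.06573771] [ 0.18061615 -0.13566897  1.77381492]
7.7167 0.029032534438593594 [ 0.52593145 -0.02683918  0.16059618] [ 0.21940924  0.31948869 -1.81181072]
```

View pics/n1.png

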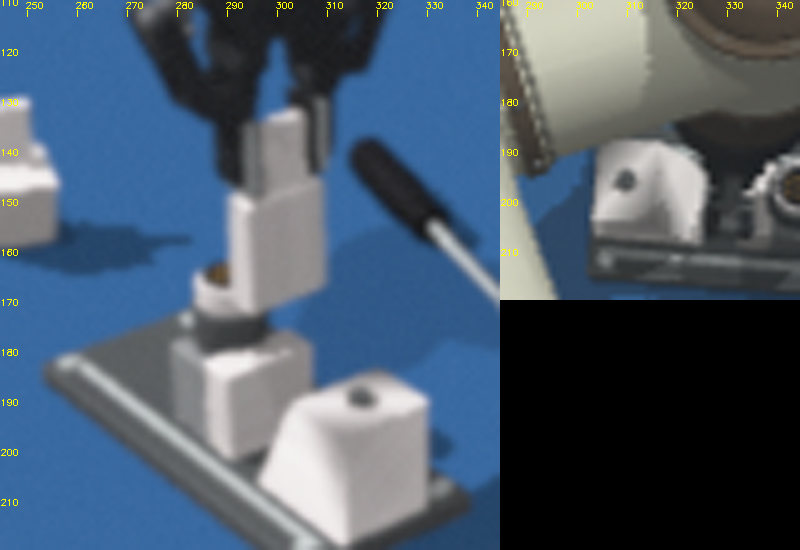

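The spacer hangs upright above the gap. Its front-face bottom edge runs from crop (245,312) to (326,283), parallel to the jaw. Next I'll measure its in-hand offset.

```bash
cat > f1.py <<'E'
from h import *;from mv import *
import pickle
from scipy.optimize import least_squares
S=pickle.load(open("im1.pkl","rb"))["scene"]
o=[((.022,.008,0),(245,312)),((-.022,.008,0),(326,283)),((.022,.008,.056),(248,207)),((-.022,.008,.056),(324,178)),((.022,-.008,.056),(230,193))]
def res(p):
    r=[]
    for l,u in o:
        c,s=np.cos(p[2]),np.sin(p[2])
        r.append(proj(S,[[p[0]+c*l[0]-s*l[1],p[1]+s*l[0]+c*l[1],.1011+l[2]]])[0]-(245+u[0]/5-.5,110+u[1]/5-.5))
    return np.concatenate(r)
r=least_squares(res,[*fx(0,.033),FY]);print(r.x,np.round(r.fun,1),infx(r.x))
E
python3 f1.py
```

```text
[ 0.52434013 -0.03039156 -0.13946821] [ 1.   0.2  0.2  0.2 -0.5 -0.3  0.1 -0.1 -0.9 -0.1] [-0.00052527  0.0295168 ]
```

```bash
python3 - <<'E'
from mv import *
y=.0373; OFF=.0597
arm.line_to([*fx(0,y),.16],rate=.05); f0=ff()
z=.16
while z>OFF+.012+.014:
    z-=.005; arm.line_to([*fx(0,y),z],rate=.05); f=ff()-f0
    if np.abs(f).max()>6: print("early",z,f);break
print("z",z,f)
while y>.028:
    y-=.0005; arm.line_to([*fx(0,y),z],rate=.02); f=ff()-f0
    if f[1]>4: break
print("y contact",y,f,infx(arm.state()["ee_pos"]),arm.state()["t"])
E
```

```text
z 0.08499999999999994 [-0.69249851 -0.52962497  0.9955917 ]
y contact 0.029799999999999993 [-2.00468275  5.08534057  1.78249712] [8.82482826e-05 3.04793305e-02] 17.1667
```

```bash
python3 - <<'E'
from mv import *
y=.0302; OFF=.0597; z=.085
arm.line_to([*fx(0,y),z],rate=.03); f0=ff(); print(f0)
z=.076
arm.line_to([*fx(0,y),z],rate=.03); print(ff()-f0)
while z>.067:
    z-=.0007; arm.line_to([*fx(0,y),z],rate=.03); f=ff()-f0
    if f[2]>5: break
s=arm.state();print(z,f,s["ee_pos"],infx(s["ee_pos"]),s["t"])
from h import *
S=arm.get_image("scene"); cv2.imwrite("pics/n2.png",crop(S,245,130,100,100,6)[:600])
E
```

```text
[-1.16502395  4.7737124  -0.0582868 ]
[ 1.44762697 -0.08421157 -1.95393163]
0.07039999999999995 [-0.59474685  0.85963396  7.07161658] [ 0.5263239  -0.02936632  0.07169647] [0.00129861 0.03080518] 20.3667
```

View pics/n2.png

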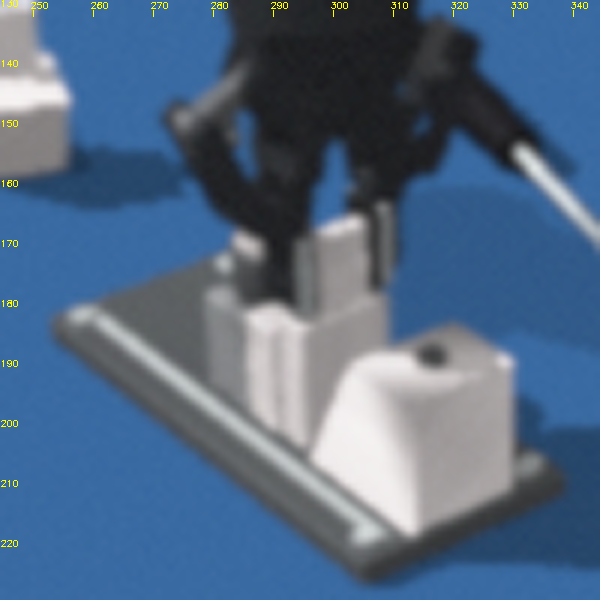

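The spacer stands on the plate against the jaw. The gap left at the stop foot is about 6 mm (crop (305,440) to (312,460)), so no second spacer fits. I'll release it and fetch the wedge.

```bash
python3 - <<'E'
from mv import *
from h import *
import pickle
arm.ungrasp(); p=arm.state()["ee_pos"]
arm.line_to([p[0],p[1],.2],rate=.15)
S0=arm.get_image("scene")
w=[.4674,-.3159]; arm.move_ptp([*w,.18],quat(-.47,-1))
arm.line_to([*w,.0545],rate=.1); print(ff())
arm.clamp(120); s=arm.state(); print(s["opening"],s["gripper_force"],s["ee_pos"],ff())
arm.line_to([*w,.24],rate=.15)
y=.031+.008+.014+.003
arm.move_ptp([*fx(0,y),.2],quat(FY,-1))
s=arm.state(); print(s["t"],s["opening"],s["ee_pos"],ff())
S=arm.get_image("scene");pickle.dump(dict(s0=S0,scene=S),open("im2.pkl","wb"))
cv2.imwrite("pics/n3.png",np.hstack([crop(S0,255,140,80,75,5),crop(S,255,110,80,75,5)]))
E
```

```text
[0.46518014 0.68652344 0.71333549]
0.027247424555342535 118.55265498161316 [ 0.46763772 -0.31604615  0.05506565] [-0.65193481  0.82326263  4.41066465]
27.8833 0.0273560803270874 [ 0.52858949 -0.00492982  0.20006865] [ 0.78126463 -0.46714157 -2.2807847 ]
```

View pics/n3.png

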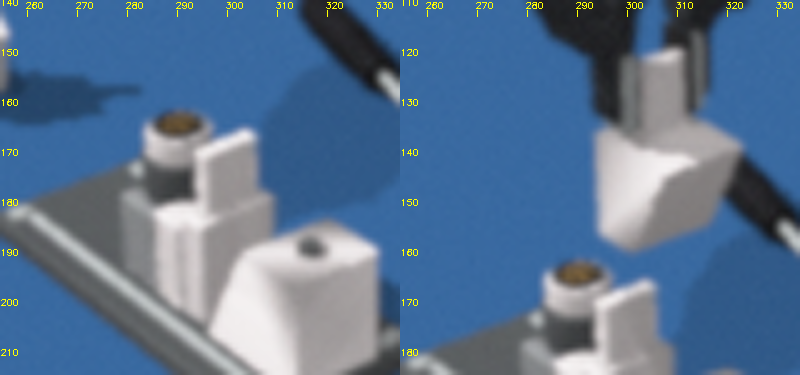

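```bash
cat > f2.py <<'E'
from h import *;from mv import *
import pickle
from scipy.optimize import least_squares
D=pickle.load(open("im2.pkl","rb"))
def go(S,o,z0,off):
    def res(p):
        r=[]
        for l,u in o:
            c,s=np.cos(p[2]),np.sin(p[2])
            r.append(proj(S,[[p[0]+c*l[0]-s*l[1],p[1]+s*l[0]+c*l[1],z0+l[2]]])[0]-(off[0]+u[0]/5-.5,off[1]+u[1]/5-.5))
        return np.concatenate(r)
    r=least_squares(res,[*fx(0,.033),FY],loss="soft_l1",f_scale=.5);print(r.x,np.round(r.fun.reshape(-1,2),1).tolist(),infx(r.x))
go(D["s0"],[((.022,.008,0),(205,322)),((.022,.008,.056),(203,220)),((-.022,.008,.056),(273,194)),((.015,.004,.09),(201,160)),((-.015,.004,.09),(257,135))],.012,(255,140))
go(D["scene"],[((.022,-.014,0),(199,237)),((.022,.01,0),(232,251)),((-.022,.01,0),(307,228)),((-.022,.035,.05),(342,147)),((.022,-.014,.05),(196,128)),((.015,.004,.084),(243,60)),((-.015,.004,.084),(286,49))],.1449,(255,110))
E
python3 f2.py
```

```text
[ 0.52555546 -0.03155118 -0.11110036] [[-0.1, 0.4], [-0.6, 0.9], [0.3, -0.0], [0.7, -1.3], [-0.2, -0.3]] [0.00083803 0.02853539]
[ 0.52765255 -0.00610871 -0.14293952] [[0.2, -1.1], [-0.3, 0.1], [0.6, -1.1], [0.1, -0.8], [-0.0, 0.7], [-2.6, 2.0], [0.1, 0.6]] [-0.00058474  0.05402446]
```

```bash
python3 - <<'E'
from mv import *
y=.056; arm.line_to([*fx(0,y),.14],rate=.1); f0=ff(); z=.14
while z>.1145:
    z-=.003; arm.line_to([*fx(0,y),z],rate=.04); f=ff()-f0
    if np.abs(f).max()>6: break
print("z",z,f)
if np.abs(f).max()<6:
    while y>.048:
        y-=.0006; arm.line_to([*fx(0,y),z],rate=.03); f=ff()-f0
        if f[1]>4: break
print("y",y,f,infx(arm.state()["ee_pos"]),arm.state()["t"])
E
```

```text
z 0.11299999999999999 [ 0.33499122 -0.19419149  0.04185808]
y 0.04999999999999997 [-0.79054708  4.60065247  0.56689952] [0.000212   0.05045507] 34.4833
```

```bash
python3 - <<'E'
from mv import *
y=.0508; z=.113
arm.line_to([*fx(0,y),z],rate=.03); f0=ff()
f=np.zeros(3)
for i in range(40):
    z-=.001 if f[2]<3 else .0006
    arm.line_to([*fx(0,y),z],rate=.04); f=ff()-f0
    s=arm.state()["ee_pos"]
    if f[2]>2: print(round(z,4),np.round(f,1),np.round(s[2],4),np.round(infx(s),4))
    if f[2]>32 or abs(f[1])>15 or abs(f[0])>15: break
s=arm.state();print(s["t"],s["ee_pos"],s["opening"],f)
from h import *
S=arm.get_image("scene"); cv2.imwrite("pics/n4.png",crop(S,245,130,100,95,6))
E
```

```text
0.102 [-2.2  0.2  6.3] 0.1025 [0.0002 0.0507]
0.1014 [-2.5 -1.2  9.7] 0.1023 [0.0002 0.0507]
0.1008 [-2.5 -0.5 12.6] 0.1022 [0.0003 0.0507]
0.1002 [-4.  -0.4 14.6] 0.102 [0.0004 0.0507]
0.0996 [-4.5 -0.3 17.3] 0.1019 [0.0005 0.0507]
0.099 [-6.  -0.3 20.5] 0.1018 [0.0005 0.0506]
0.0984 [-6.6  0.1 23. ] 0.1017 [0.0006 0.0506]
0.0978 [-7.2 -0.6 25.4] 0.1016 [0.0007 0.0506]
0.0972 [-8.4 -0.1 28.4] 0.1015 [0.0007 0.0506]
0.0966 [-9.3 -0.7 31.2] 0.1015 [0.0008 0.0506]
0.096 [-10.9  -0.4  33.7] 0.1014 [0.0008 0.0505]
41.0833 [ 0.52857585 -0.00976242  0.10141117] 0.027642439707363457 [-10.9033271   -0.44044401  33.74694724]
```

View pics/n4.png

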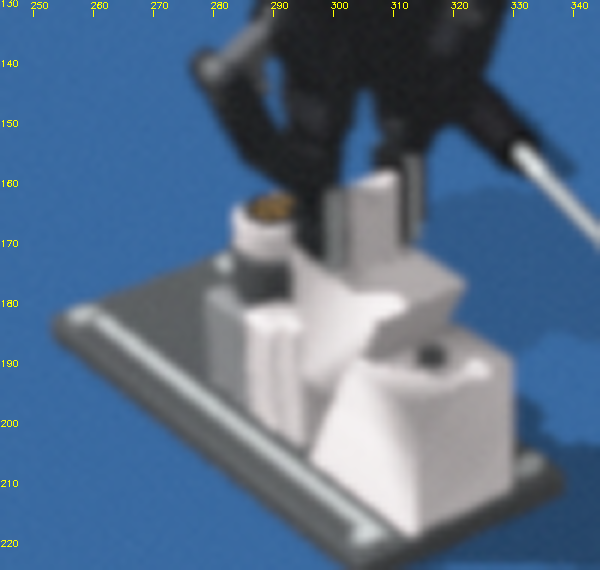

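The wedge is seated between the spacer and the stop with its underside about 34 mm above the plate, and resistance is rising firmly. I'll add a little more push, check that it holds, and hand in.

```bash
python3 - <<'E'
from mv import *
f0=ff(); z=.096
for i in range(4):
    z-=.0006; arm.line_to([*fx(-.0003*(i+1),.0508),z],rate=.04); f=ff()
    print(np.round(f,1),np.round(arm.state()["ee_pos"],4))
    if f[2]>39: break
arm.wait(.7); s=arm.state(); print(ff(),s["ee_pos"],s["gripper_force"],s["t"])
print(arm.hand_in())
E
```

```text
[-9.6  2.7 33.3] [ 0.5286 -0.0097  0.1014]
[-10.9   1.7  36.9] [ 0.5286 -0.0098  0.1014]
[-10.2   1.9  38.6] [ 0.5286 -0.0098  0.1013]
[-10.5   1.9  42. ] [ 0.5286 -0.0098  0.1013]
[-11.73812995   1.48833203  42.66552905] [ 0.5285684  -0.00979456  0.10124543] 123.6160933971405 43.0833
the job is handed in; nothing more can be done
None
```

I handed the job in at about 43 s: one spacer stands against the jaw (about 7 mm was left, so no second fits), and the wedge is pressed in at about 42 N with the gripper still holding it; I saw no sign that the holder moved.

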